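# Take the depth of a slanted blind hole in a printed bracket

### The job

Take the depth gauge from its rack and lower its rod straight into the slanted blind hole of the printed bracket until it gently but surely bottoms out, so that the rim of the hole pushes the sliding brass stop up the rod; keep it lightly pressed on the bottom for two seconds. Then draw it out and hang it back in the rack, upright and seated, with the stop still at the depth it took, and leave the other things on the bench where they are.

Things in the scene. Friction and masses are not known exactly. Their poses are not given: they have to be found in the camera images.
- gauge: Depth gauge, about 145 g, hanging in the rack at the start. Origin: centre of its flange's underside; z up along the rod to the grip. Above: aluminium flange 42 mm across, 6 mm thick; square black grip 16 x 16 mm (sides along x, y), z = 6 to 51 mm. Below: cone 28 mm across tapering to 22 mm at z = -8 mm; steel rod 8 mm in diameter, chamfered tip at z = -85 mm.
- rod_tip (a point): Tip of the gauge's rod, on its axis (z = -85 mm in the gauge's frame); axes as the gauge's.
- stop (a joint): Brass stop collar on the gauge's rod, 24 mm across and 10 mm high, held by friction (pushed along the rod with about 1.2 N, felt from when it meets the rim; stays where it is left). Value in m: distance from the rod's tip to the collar's lower face, 0 to 0.064, growing as it is pushed up towards the grip. It starts between 0.012 and 0.030.
- bracket: White printed block 50 x 60 x 60 mm, stuck fast and askew on the build sheet. Origin: centre of the mouth of the blind hole in its slanted upper face, 72 mm above the table. z is the hole's axis, pointing out, 30 degrees from vertical, leaning away from the robot or to a side. The hole is round, 12 mm wide, 45 mm deep, floor flat; rim chamfered 2 mm (16 mm wide at the face). Does not move.
- bore_floor (a point): Centre of the floor of the blind hole; axes as the bracket's.
- sheet: Dark steel build sheet, 150 x 150 x 4 mm, flat on the table, carrying the bracket. Origin: centre of its underside. Does not move.
- rack: Plywood bridge 100 x 100 mm, top face 105 mm above the table, plate 12 mm thick on two side walls (its +y and -y sides). Origin: centre of its underside, on the table. In the middle of the plate a round through hole 30 mm wide; the gauge hangs in it, flange on the plate. Does not move.
- rack_seat (a point): Centre of the rack's hole at the level of its top face: where the gauge's origin is when it hangs seated.
- clip: Loose small white printed clip, 34 x 24 x 26 mm, bystander. Origin: centre of its underside.
- scraper: Loose scraper lying on the table, 280 mm long, blade 65 mm wide, bystander. Origin: underside, middle of its length.
- spool: Loose black filament spool lying flat, 160 mm across, 55 mm high, bystander. Origin: centre of its underside.
- gluepot: Loose small white jar with black cap, 40 mm across, 85 mm high, bystander. Origin: centre of its underside.
Things that resemble listed ones, but are neither listed nor needed, are in the scene too. There is more than one size of the gauge; the job needs the largest. Of the things shaped like the rack, the plywood one is meant.

How it is judged:
By the outcome, as a careful person would: the job done as asked, in the order asked, and still so for the second after the job is handed in, with the robot touching nothing.
It also fails if it takes over 61 s, if anything falls off the work surface, if the arm or the gripper's body presses on something with over 40 N, if the wrist force passes 120 N, or if a joint passes its speed limit or range.

### The arm

A 6-joint arm with a two-finger parallel gripper is mounted at the origin on the work surface. World frame = base frame: x ahead of the robot, y to its left, z up, the work surface at z = 0. Lengths are in mm, angles in rad, forces in N, time in s.
With the tool pointing down it reaches from about 350 to 875 mm from the base axis. Payload 4.2 kg.
Tool frame: the origin (TCP) lies at the very end of the fingers, on their centre line; the grasp point (between the pads) lies 19 mm behind it; z points along the fingers, y is the line along which they close (so a half turn about z gives the same grasp; the last joint's range is limited). The gripper opens to 85 mm and grips with 20 to 120 N. Pads are 22 mm wide; open, the fingers measure 114 mm over their backs; the gripper's body (76 mm by 85 mm) begins 54 mm behind the grasp point. The pads swing forward as they close: fully open they stand 13 mm farther back than shut.
Start: joints at [-0.993, 0.385, 0.008, 0, -1.194, -0.259], TCP at [195.907, -593.481, 209.312] pointing down, gripper open.
Joint ranges: [-3.14, 3.14], [-1.21, 2.06], [-1.07, 1.41], [-3.16, 2.05], [-2.99, -0.16], [-3.1, 3.1]. Speed limits (rad/s): [2.79, 2.79, 3.14, 3.14, 3.14, 3.14].

### API

Orientations are given as a unit quaternion [x, y, z, w].
In Python, from bench import arm, optics gives the robot as it stands. The module is installed in compiled form; this text tells all that it offers.
- The arm moves only by the tool step_arm, never from a script. Its argument "motion" is a list of rows, each an object with "dr": the turn, a rotation vector about the tool's x, y, z in units of 8 degrees (1.0 is 8 degrees), a list of three; "slide": the shift along the tool's x, y, z in mm, a list of three; "jaw": the finger opening in mm, from 0 to 85.4. A call has exactly 8 rows; each row is the pose to reach, as a shift and turn from the pose commanded when the call began, along the tool's axes at that moment; what a row does not reach only later rows make up. A row lasts 1/8 s, in which the tool goes at most 62.5 mm and 10.7 degrees, less where a joint would pass 70% of its speed; a pose out of reach is approached as far as the arm can. A call with a gripper value outside its range is refused whole. The fingers move at their own pace and stop on an object; the grip force is fixed at half the most. Time passes only in rows, so rows that repeat a pose let the fingers close, or fill a call up. It gives the time, the measured TCP pose, the force, the opening and the grip force at its end, in the units of the state.
- arm.read_state(): the state, without advancing time (a new reading comes with each control period).
- optics.get_image(name): name is "side" or "top"; returns the picture (420x560x3 uint8, blue, green, red); there is no depth.
- optics.camera_info(name): a dict with "camera_matrix" (3x3 intrinsics, pixels), "view" (4x4, takes a point from world to camera coordinates). Camera axes: x right, y up, looking along -z (the intrinsics and any distortion apply to the point x, -y, -z); pixel columns grow to the right and rows downward; lengths in mm; the calibration is good to about 2 mm. A picture is of the moment at which its call begins. camera_info takes no time and is no camera call.
- arm.job_done(): hands the job in; it is judged then, once.
The state is a dict: "clock": time; "joints": joint angles; "joint_vel": joint speeds; "joint_efforts": joint torques, N m; "position": TCP position; "ee_rot": TCP orientation; "contact_force": force on the tool from outside, world axes, zero at the start; "wrist_torque": the same for the moment, N m; "gripper_width": finger opening in mm; "grasp_force": force on a finger pad.
Only numpy, scipy, OpenCV 4.12 (cv2) and the standard library are available. Lean on these libraries where they do the work, as an engineer would, in place of code of your own. Each camera call takes 0.05 s, during which the arm holds its last target. There are 200 camera calls.

## Working session

There is one attempt and no reset: what is moved stays moved. The work goes in short steps, Python scripts to look and compute and a tool call to move; the robot and the scene stay as the last step left them, time stands still between calls to the robot, and variables do not carry over. Pictures are saved under pics/ and viewed, at most 12 in all, crops included, and the job is handed in when it is done.

Besides the shell and the picture viewer there is one more tool, called after "Emit:" as name(argument=value, ...) on one line, values as JSON. step_arm: Moves the arm, as the interface text tells. Its arguments: {"type":"object","properties":{"motion":{"type":"array","items":{"type":"object","properties":{"dr":{"type":"array","items":{"type":"number"}},"slide":{"type":"array","items":{"type":"number"}},"jaw":{"type":"number"}}}}},"required":["motion"]}

```bash
mkdir -p pics; cat > h.py <<'E'
import numpy as np, cv2
from scipy.spatial.transform import Rotation as R
from bench import arm, optics
def cam(n):
    c=optics.camera_info(n); return np.array(c["camera_matrix"],float),np.array(c["view"],float),c
def proj(n,P):
    K,V,_=cam(n); p=V[:3,:3]@np.array(P,float)+V[:3,3]; q=K@np.array([p[0],-p[1],-p[2]]); return q[:2]/q[2]
def ray(n,uv):
    K,V,_=cam(n); d=np.linalg.inv(K)@np.array([uv[0],uv[1],1.]); d=np.array([d[0],-d[1],-d[2]])
    return -V[:3,:3].T@V[:3,3], V[:3,:3].T@d
def onz(n,uv,z):
    o,d=ray(n,uv); return o+d*(z-o[2])/d[2]
def tri(uv1,uv2,n1="top",n2="side"):
    o1,d1=ray(n1,uv1);o2,d2=ray(n2,uv2)
    s=np.linalg.lstsq(np.c_[d1,-d2],o2-o1,rcond=None)[0]
    a,b=o1+s[0]*d1,o2+s[1]*d2; return (a+b)/2,np.linalg.norm(a-b)
E
python3 - <<'E'
from h import *
for n in("top","side"):
    cv2.imwrite(f"pics/{n}0.png",optics.get_image(n)); K,V,c=cam(n); print(n,K.round(1).tolist(),V.round(3).tolist(),[k for k in c],c.get('distortion'))
s=arm.read_state(); print(s)
E
```

```text
top [[540.3, 0.0, 272.4], [0.0, 540.3, 213.5], [0.0, 0.0, 1.0]] [[-0.022, -1.0, 0.0, 28.289], [0.993, -0.022, 0.119, -561.562], [-0.119, 0.003, 0.993, -1452.235], [0.0, 0.0, 0.0, 1.0]] ['camera_matrix', 'view'] None
side [[435.5, 0.0, 279.0], [0.0, 435.5, 212.3], [0.0, 0.0, 1.0]] [[-0.939, -0.344, 0.017, 542.687], [0.21, -0.532, 0.82, -201.166], [-0.273, 0.774, 0.571, -1115.457], [0.0, 0.0, 0.0, 1.0]] ['camera_matrix', 'view'] None
{'clock': 0.1, 'joints': array([-9.93398905e-01,  3.85537929e-01,  6.77256726e-03, -3.98474007e-04,
       -1.19404901e+00, -2.58601258e-01]), 'joint_vel': array([-0.00107226, -0.00068638,  0.00417216,  0.00255204, -0.00028713,
        0.00057089]), 'joint_efforts': array([-5.38432948e-05, -3.93319559e+01,  1.88929331e+01,  4.19797942e+00,
       -2.58869863e-03,  4.81383466e-06]), 'position': array([ 195.71531642, -592.967963  ,  208.30523178]), 'ee_rot': array([-1.58651309e-01,  9.87334143e-01,  9.97325049e-04, -2.40350813e-04]), 'contact_force': array([-0.37704352, -0.69769572,  0.46430143]), 'wrist_torque': array([ 0.00221644, -0.05296821, -0.02900606]), 'grasp_force': 0.0, 'gripper_width': 85.2143048405028}
```

View pics/top0.png

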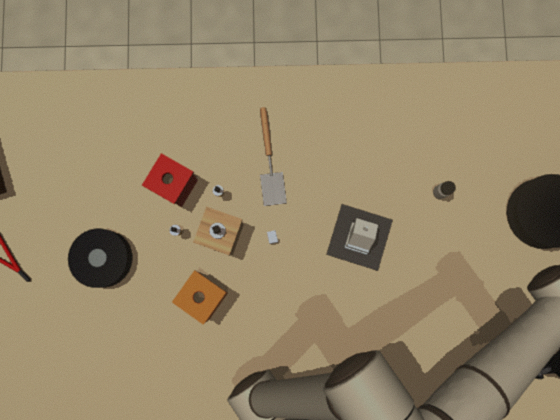

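View pics/side0.png

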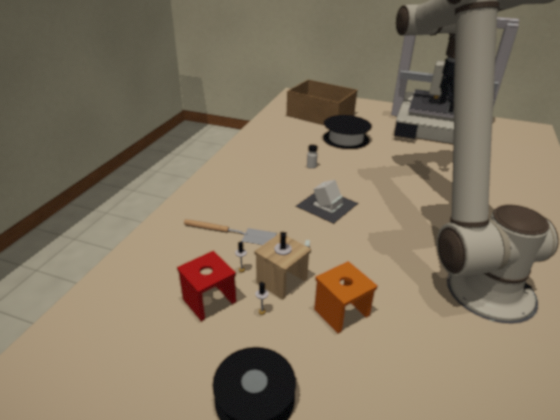

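The top view shows the plywood rack with the gauge at about (218,231), and the bracket on its sheet at about (363,235). The clip is at (272,237), the scraper at (270,160), and there are smaller gauges at (218,190) and (176,230). In the side view the gauge is at (283,240) and the bracket at (327,195). I'll zoom in on both.

```bash
python3 - <<'E'
from h import *
t=cv2.imread("pics/top0.png");s=cv2.imread("pics/side0.png")
def c(im,x,y,w=80,h=60): return cv2.resize(im[y:y+h,x:x+w],(400,300),interpolation=cv2.INTER_CUBIC)
m=np.vstack([np.hstack([c(t,180,201),c(t,320,205)]),np.hstack([c(s,245,225,100,75),c(s,290,165)])])
cv2.imwrite("pics/m0.png",m)
for n,u in(("top",(218,231)),("top",(363,235))): print(onz(n,u,105),onz(n,u,72))
E
```

```text
[510.75053735 159.0524367  105.        ] [513.69955531 162.31659661  72.        ]
[ 492.08736997 -218.35742029  105.        ] [ 494.59763963 -223.96570564   72.        ]
```

View pics/m0.png

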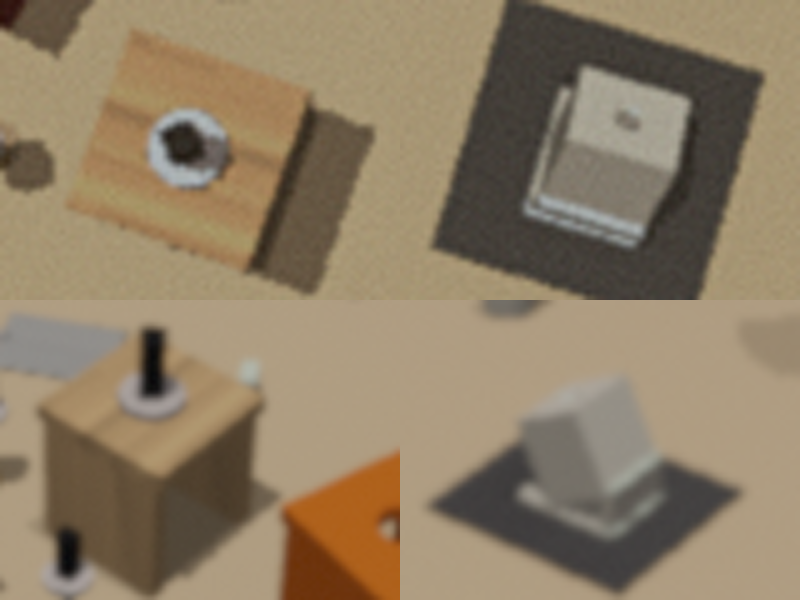

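The crops show the gauge's flange at about top (217.5,230.5), with the dark grip over it. The bracket's hole face is a quad in the top view with its centre and dark hole at about (365.4,229). Its ridge edge faces the robot, so the hole leans away in +x and slightly -y. I'll measure these precisely now.

```bash
python3 - <<'E'
from h import *
T=np.mean([optics.get_image("top") for _ in range(8)],0); S=np.mean([optics.get_image("side") for _ in range(4)],0)
np.save("T.npy",T);np.save("S.npy",S)
U=8
def crop(im,x,y,w,h):
    c=cv2.resize(im[y:y+h,x:x+w].astype(np.float32),None,fx=U,fy=U,interpolation=cv2.INTER_CUBIC); return np.clip(c,0,255).astype(np.uint8)
def big(m): 
    cs,_=cv2.findContours(m.astype(np.uint8),cv2.RETR_EXTERNAL,cv2.CHAIN_APPROX_NONE); return max(cs,key=cv2.contourArea)
def px(p,x,y): return (np.array(p)+.5)/U-.5+[x,y]
for n,im,(x,y,w,h),zs in(("top",T,(203,216,32,30),0),("side",S,(268,225,30,35),0)):
    c=crop(im,x,y,w,h); hsv=cv2.cvtColor(c,cv2.COLOR_BGR2HSV)
    fl=((hsv[...,1]<60))|(hsv[...,2]<75); k=big(cv2.morphologyEx(fl.astype(np.uint8),cv2.MORPH_OPEN,np.ones((9,9))))
    e=cv2.fitEllipse(k); ec=px(e[0],x,y); print(n,"flange",ec,np.array(e[1])/U,e[2],onz(n,ec,108))
    g=big(hsv[...,2]<75); r=cv2.minAreaRect(g); print(" grip",px(r[0],x,y),np.array(r[1])/U,r[2])
    v=c.copy();cv2.drawContours(v,[k],-1,(0,255,0),1);cv2.drawContours(v,[g],-1,(0,0,255),1);cv2.imwrite(f"pics/_{n}g.png",v)
ca=crop(T,340,212,45,45)
g=cv2.cvtColor(ca,cv2.COLOR_BGR2GRAY)
cv2.imwrite("pics/_b.png",ca); sb=crop(S,308,172,42,45); cv2.imwrite("pics/_sb.png",sb)
f=lambda p:cv2.resize(cv2.imread(p),(400,300) if 0 else None,fx=1,fy=1)
m=np.zeros((600,800,3),np.uint8)
for p,(X,Y) in(("_topg",(0,0)),("_sideg",(0,260)),("_b",(270,0)),("_sb",(400,0))):
    if p=="_sb": continue
    q=cv2.imread(f"pics/{p}.png"); q=q[:600-Y,:800-X]; m[Y:Y+q.shape[0],X:X+q.shape[1]]=q
q=cv2.resize(sb,(280,300));m[300:600,520:800]=q[:, :280] if 1 else 0
q=cv2.imread("pics/_b.png");
cv2.imwrite("pics/m1.png",m)
E
```

```text
top flange [216.9570446  230.16034603] [16.01360893 16.17752457] 18.398944854736328 [512.7328119  161.44656933 108.        ]
 grip [216.47843838 229.42928314] [7.9144268  7.12428665] 69.67686462402344
side flange [282.56084442 245.3966465 ] [15.79505634 21.82060623] 2.62416672706604 [516.94672657 146.59043739 108.        ]
 grip [282.9375 240.375 ] [16.375  5.75 ] 90.0
```

View pics/m1.png

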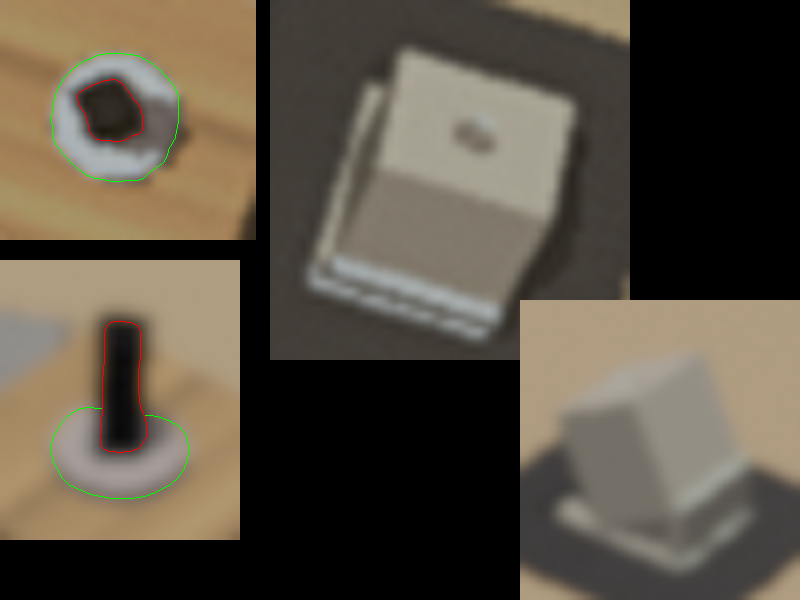

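The gauge contours agree: the flange is at top (217,230), and the grip edges run at about -20° in the image, so its sides are at a world yaw of about 20° mod 90. The bracket's face corners are clear at top (356.5,218), (378.1,224.5), (374.9,239.1) and (353.6,232.8). The ridge ends in the side view are at about (326,185) and (335.5,180).

```bash
cat >> h.py <<'E'
import json,os
def cmd(): 
    d=json.load(open("cmd.json")); return np.array(d["p"]),R.from_quat(d["q"])
def setcmd(p,q): json.dump({"p":list(map(float,p)),"q":list(map(float,q))},open("cmd.json","w"))
def upd(slide,dr=(0,0,0)):
    p,q=cmd(); setcmd(p+q.apply(slide),(q*R.from_rotvec(np.deg2rad(8)*np.array(dr))).as_quat())
def want(p,q=None):
    P,Q=cmd(); q=q or Q; print("slide",Q.inv().apply(np.array(p)-P).round(1),"dr",((Q.inv()*q).as_rotvec()/np.deg2rad(8)).round(3))
def axes(y_yaw): 
    a=np.deg2rad(y_yaw); y=np.array([np.cos(a),np.sin(a),0]); z=np.array([0,0,-1.]); return R.from_matrix(np.c_[np.cross(y,z),y,z])
E
python3 - <<'E'
from h import *
print(tri((216.95,230.1),(282.9,248.5)), onz("side",(282.9,248.5),111), onz("top",(216.95,230.1),111))
print("proj",proj("side",(512.7,161.4,108)))
mk=lambda x,y:((x-270+.5)/8-.5+340,(y+.5)/8-.5+212)
A,B,C,D=mk(402,48),mk(575,100),mk(549,217),mk(379,166)
zl,zh=72-12.5,72+12.5
a,b,c,d=onz("top",A,zl),onz("top",B,zl),onz("top",C,zh),onz("top",D,zh)
for n,u in zip("abcd",(a,b,c,d)): print(n,u.round(1))
print("len",*[np.linalg.norm(p-q).round(1) for p,q in((a,b),(b,c),(c,d),(d,a))])
print("ctr",(a+b+c+d)/4,"hole",onz("top",mk(475,136),72))
for p,q in((a,b),(d,c)): e=q-p; print("lean yaw",np.degrees(np.arctan2(e[1],e[0]))+90)
for p,q in((b,c),(a,d)): e=p-q; print("lean yaw",np.degrees(np.arctan2(e[1],e[0])))
print(tri(D,(326,184.8)),tri(C,(335.5,180)))
setcmd((195.907,-593.481,209.312),R.from_quat(arm.read_state()["ee_rot"]).as_quat())
want((512.7,161.4,230),axes(110))
E
```

```text
(array([511.82666204, 160.9776282 , 110.85022799]), np.float64(1.646758176197819)) [510.93710696 161.06503102 111.        ] [512.61748577 161.16084356 111.        ]
proj [282.15131226 249.3592565 ]
a [ 543.1 -209.3   59.5]
b [ 524.2 -266.9   59.5]
c [ 483.2 -251.6   84.5]
d [ 501.3 -196.2   84.5]
len 60.6 50.4 58.3 50.4
ctr [ 512.97060637 -231.01555353   72.        ] hole [ 511.68314467 -230.52182752   72.        ]
lean yaw -18.162826867360863
lean yaw -18.07705104763275
lean yaw -20.443411355717394
lean yaw -17.456586735154993
(array([ 498.45429938, -194.86240353,   95.61957542]), np.float64(3.9928474126244167)) (array([ 481.38117911, -251.78632055,   85.22732065]), np.float64(3.6610403962549083))
slide [-537.4  617.6  -20.7] dr [-0.     0.    -0.217]
```

Emit:
step_arm(motion=[{"slide": [-20,23,-5],"dr": [0,0,0],"jaw": 50},{"slide": [-58,67,-10],"dr": [0,0,0],"jaw": 50},{"slide": [-96,111,-15],"dr": [0,0,0],"jaw": 50},{"slide": [-134,155,-20],"dr": [0,0,-0.1],"jaw": 50},{"slide": [-172,199,-20],"dr": [0,0,-0.2],"jaw": 50},{"slide": [-210,243,-20],"dr": [0,0,-0.2],"jaw": 50},{"slide": [-248,287,-20],"dr": [0,0,-0.2],"jaw": 50},{"slide": [-286,331,-20],"dr": [0,0,-0.2],"jaw": 50}])

```text
clock: 1.7
position: [364.3, -187.8, 229.8]
ee_rot: [-0.172, 0.985, -0.0, 0.001]
contact_force: [0.8, 0.7, 0.0]
gripper_width: 50.1
grasp_force: 0.0
```

```bash
python3 - <<'E'
from h import *
upd((-286,331,-20),(0,0,-.2)); s=arm.read_state(); print(cmd()[0],s["position"],R.from_quat(s["ee_rot"]).as_matrix()[:,1].round(3)); want((512.3,161.2,230),axes(110))
E
```

```text
[ 363.75898422 -189.5216366   229.30059972] [ 364.25232374 -187.81140187  229.83073634] [-0.34   0.94  -0.001]
slide [-258.9  279.4   -0.7] dr [-0.     0.    -0.017]
```

Emit:
step_arm(motion=[{"slide": [-38,41,0],"dr": [0,0,0],"jaw": 50},{"slide": [-77,83,0],"dr": [0,0,0],"jaw": 50},{"slide": [-116,125,0],"dr": [0,0,0],"jaw": 50},{"slide": [-155,167,0],"dr": [0,0,0],"jaw": 50},{"slide": [-194,209,0],"dr": [0,0,0],"jaw": 50},{"slide": [-232,250,0],"dr": [0,0,0],"jaw": 50},{"slide": [-259,279,0],"dr": [0,0,0],"jaw": 50},{"slide": [-259,279,0],"dr": [0,0,0],"jaw": 50}])

```text
clock: 2.7
position: [513.2, 163.1, 228.7]
ee_rot: [-0.174, 0.985, -0.0, -0.0]
contact_force: [0.4, -0.8, -0.3]
gripper_width: 50.0
grasp_force: 0.0
```

```bash
python3 - <<'E'
from h import *
upd((-259,279,0)); s=arm.read_state(); print(cmd()[0],s["position"],s["joints"].round(3),s["contact_force"]); want((512.3,161.2,119),axes(110))
im=optics.get_image("side"); u=proj("side",s["position"]).astype(int); print(u)
x,y=u[0]-80,u[1]-70; cv2.imwrite("pics/s1.png",cv2.resize(im[y:y+150,x:x+160],None,fx=4,fy=4,interpolation=cv2.INTER_CUBIC))
E
```

```text
[512.54359125 160.88547037 229.29088059] [513.22458311 163.13627326 228.65558103] [ 0.609  0.224 -0.173  0.    -1.174 -1.83 ] [ 0.37876452 -0.82995004 -0.31234972]
slide [1.000e-01 4.000e-01 1.103e+02] dr [-0.     0.    -0.017]
[282 209]
```

View pics/s1.png

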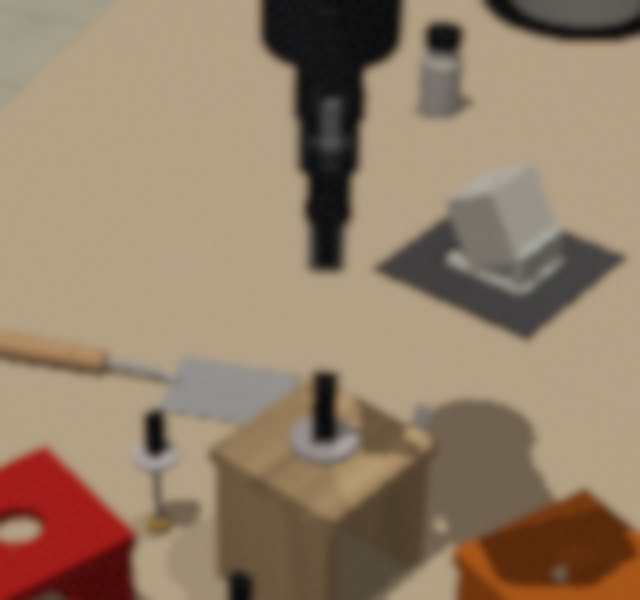

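The side view shows the fingers at (326,265) in line with the grip at (325,400) below, so I'll descend and close.

Emit:
step_arm(motion=[{"slide": [0,0,25],"dr": [0,0,0],"jaw": 50},{"slide": [0,0,55],"dr": [0,0,0],"jaw": 50},{"slide": [0,0,80],"dr": [0,0,0],"jaw": 50},{"slide": [0,0,98],"dr": [0,0,0],"jaw": 50},{"slide": [0,0,107],"dr": [0,0,0],"jaw": 50},{"slide": [0,0,110],"dr": [0,0,0],"jaw": 50},{"slide": [0,0,110],"dr": [0,0,0],"jaw": 30},{"slide": [0,0,110],"dr": [0,0,0],"jaw": 24}])

```text
clock: 3.75
position: [513.0, 161.1, 120.1]
ee_rot: [-0.173, 0.985, 0.0, 0.001]
contact_force: [-0.9, 0.2, -0.3]
gripper_width: 24.1
grasp_force: 0.0
```

Emit:
step_arm(motion=[{"slide": [0,0,0],"dr": [0,0,0],"jaw": 20},{"slide": [0,0,0],"dr": [0,0,0],"jaw": 18},{"slide": [0,0,0],"dr": [0,0,0],"jaw": 16},{"slide": [0,0,0],"dr": [0,0,0],"jaw": 10},{"slide": [0,0,0],"dr": [0,0,0],"jaw": 5},{"slide": [0,0,0],"dr": [0,0,0],"jaw": 5},{"slide": [0,0,0],"dr": [0,0,0],"jaw": 5},{"slide": [0,0,0],"dr": [0,0,0],"jaw": 5}])

```text
clock: 4.75
position: [512.7, 161.1, 119.6]
ee_rot: [-0.173, 0.985, 0.0, 0.0]
contact_force: [-0.9, 2.2, 4.5]
gripper_width: 14.3
grasp_force: 59.6
```

```bash
python3 - <<'E'
from h import *
upd((0,0,110)); s=arm.read_state(); print(cmd()[0],s["position"],s["contact_force"],s["wrist_torque"],s["gripper_width"],s["grasp_force"])
E
```

```text
[512.54945946 160.87992766 119.29088088] [512.71501593 161.05807299 119.63812487] [-0.8504127   2.1894878   4.46320941] [0.37712881 0.47492244 0.01662632] 14.326758565802836 59.55220878124237
```

Emit:
step_arm(motion=[{"slide": [0,0,-3],"dr": [0,0,0],"jaw": 5},{"slide": [0,0,-13],"dr": [0,0,0],"jaw": 5},{"slide": [0,0,-30],"dr": [0,0,0],"jaw": 5},{"slide": [0,0,-52],"dr": [0,0,0],"jaw": 5},{"slide": [0,0,-76],"dr": [0,0,0],"jaw": 5},{"slide": [0,0,-98],"dr": [0,0,0],"jaw": 5},{"slide": [0,0,-115],"dr": [0,0,0],"jaw": 5},{"slide": [0,0,-120],"dr": [0,0,0],"jaw": 5}])

```text
clock: 5.75
position: [512.9, 161.0, 240.5]
ee_rot: [-0.172, 0.985, 0.0, 0.001]
contact_force: [-0.1, -0.5, -2.0]
gripper_width: 14.3
grasp_force: 59.0
```

```bash
python3 - <<'E'
from h import *
upd((0,0,-120)); s=arm.read_state(); print(cmd()[0],s["position"],s["contact_force"],s["gripper_width"])
M=np.array([512,-230.7,72]); l=np.deg2rad(-18.3); a=np.array([.5*np.cos(l),.5*np.sin(l),np.cos(np.pi/6)])
Q=cmd()[1]; ax=np.cross([0,0,1],a); q=R.from_rotvec(ax/np.linalg.norm(ax)*np.pi/6)*Q
for h in(60,25): t=M+a*(h+85+14.3); print(h,t); want(t,q)
im=optics.get_image("side"); x,y=222,110; cv2.imwrite("pics/s2.png",cv2.resize(im[y:y+150,x:x+160],None,fx=4,fy=4,interpolation=cv2.INTER_CUBIC))
P=s["position"]; 
for d in(14.3,20.3,99.3): print(d,(proj("side",P-[0,0,d])-[x,y])*4)
E
```

```text
[512.54305778 160.88597425 239.29088056] [512.86843091 160.96701322 240.53220289] [-0.12792266 -0.54196562 -1.95638036] 14.288868766591667
60 [ 587.62173929 -255.70949912  209.95784682]
slide [  70.9 -417.3   29.4] dr [-2.317  2.948 -0.   ]
25 [ 571.00679344 -250.21463114  179.64695769]
slide [  84.7 -406.5   59.7] dr [-2.317  2.948 -0.   ]
14.3 [244.86973058 398.23792954]
20.3 [244.63846317 406.80615313]
99.3 [241.73425881 514.4039857 ]
```

View pics/s2.png

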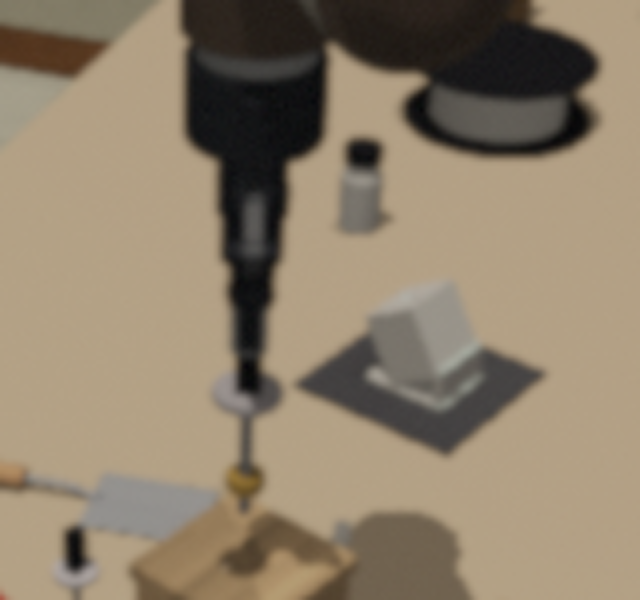

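The gauge hangs straight, with its flange at (247,393), collar at (244,480) and tip at about (244,512). That matches the prediction. Next I'll carry it to the bracket, tilting on the way.

Emit:
step_arm(motion=[{"slide": [5,-25,0],"dr": [0,0,0],"jaw": 5},{"slide": [14,-80,0],"dr": [-0.3,0.4,0],"jaw": 5},{"slide": [24,-138,5],"dr": [-0.7,0.9,0],"jaw": 5},{"slide": [34,-196,10],"dr": [-1.1,1.4,0],"jaw": 5},{"slide": [44,-254,15],"dr": [-1.5,1.9,0],"jaw": 5},{"slide": [54,-312,20],"dr": [-1.9,2.4,0],"jaw": 5},{"slide": [63,-365,25],"dr": [-2.2,2.8,0],"jaw": 5},{"slide": [70,-405,28],"dr": [-2.3,2.95,0],"jaw": 5}])

```text
clock: 6.8
position: [584.2, -246.2, 207.9]
ee_rot: [-0.165, 0.951, 0.123, -0.23]
contact_force: [1.0, -0.1, -2.2]
gripper_width: 14.4
grasp_force: 59.1
```

Emit:
step_arm(motion=[{"slide": [5,-12,0],"dr": [0,0,0],"jaw": 5},{"slide": [5,-12,0],"dr": [0,0,0],"jaw": 5},{"slide": [5,-12,0],"dr": [0,0,0],"jaw": 5},{"slide": [5,-12,0],"dr": [0,0,0],"jaw": 5},{"slide": [5,-12,0],"dr": [0,0,0],"jaw": 5},{"slide": [5,-12,0],"dr": [0,0,0],"jaw": 5},{"slide": [5,-12,0],"dr": [0,0,0],"jaw": 5},{"slide": [5,-12,0],"dr": [0,0,0],"jaw": 5}])

```text
clock: 7.8
position: [583.2, -256.6, 209.6]
ee_rot: [-0.167, 0.952, 0.121, -0.228]
contact_force: [-0.1, 0.2, -0.8]
gripper_width: 14.1
grasp_force: 59.1
```

```bash
cat >> h.py <<'E'
M=np.array([512,-230.7,72]); l=np.deg2rad(-18.3); a=np.array([.5*np.cos(l),.5*np.sin(l),np.cos(np.pi/6)])
_ax=np.cross([0,0,1],a); QI=R.from_rotvec(_ax/np.linalg.norm(_ax)*np.pi/6)*axes(110)
E
python3 - <<'E'
from h import *
upd((70,-405,28),(-2.3,2.95,0)); upd((5,-12,0)); s=arm.read_state(); p,q=cmd(); m=R.from_quat(s["ee_rot"])
print(p,s["position"],s["contact_force"],s["joints"].round(2),"axis err deg",np.degrees(np.arccos(-m.as_matrix()[:,2]@a)))
for h in(60,20): want(M+a*(h+99.3),QI)
t=optics.get_image("top");sd=optics.get_image("side")
P=s["position"];z=m.as_matrix()[:,2]; tip=P+99.3*z; print("tip",tip,proj("top",tip),proj("side",tip),proj("top",M),proj("side",M))
u=proj("top",M).astype(int);v=proj("side",M).astype(int)
f=lambda im,c:cv2.resize(im[c[1]-70:c[1]+30,c[0]-33:c[0]+33],None,fx=6,fy=6,interpolation=cv2.INTER_CUBIC)
print(u-[33,70],v-[33,70]); cv2.imwrite("pics/b1.png",np.hstack([f(t,u),f(sd,v)]))
E
```

```text
[ 583.26864851 -256.64593373  209.60196182] [ 583.24006664 -256.63387252  209.57282827] [-0.08444974  0.17882791 -0.76296512] [-0.19  0.71  0.5  -0.06 -1.87 -1.03] axis err deg 0.13136234620876885
slide [-3.9 -0.2 -2.2] dr [-0.017 -0.001 -0.021]
slide [-3.9 -0.1 37.8] dr [-0.017 -0.001 -0.021]
tip [ 536.14088721 -241.25995119  123.51587132] [372.35461135 217.20601845] [318.35184414 167.78463823] [365.24919332 228.44282844] [323.61878955 184.80794832]
[332 158] [290 114]
```

View pics/b1.png

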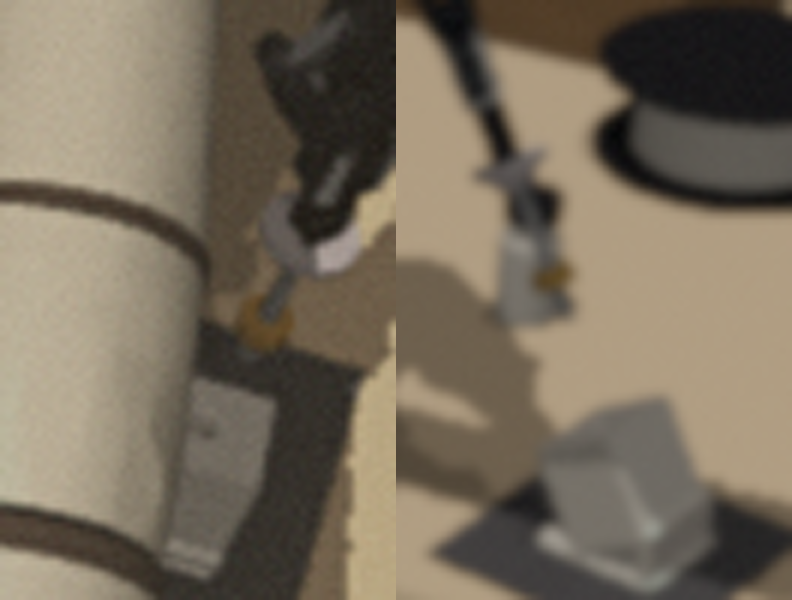

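In the top view the rod tip is at about (372.5,217.2) and the hole at about (366,229.5), both on their predictions to within 1 px. I'll approach the mouth on-axis.

Emit:
step_arm(motion=[{"slide": [-2,0,8],"dr": [0,0,0],"jaw": 5},{"slide": [-3.5,0,20],"dr": [0,0,0],"jaw": 5},{"slide": [-3.5,0,32],"dr": [0,0,0],"jaw": 5},{"slide": [-3.5,0,42],"dr": [0,0,0],"jaw": 5},{"slide": [-3.5,0,49],"dr": [0,0,0],"jaw": 5},{"slide": [-3.5,0,52],"dr": [0,0,0],"jaw": 5},{"slide": [-3.5,0,52],"dr": [0,0,0],"jaw": 5},{"slide": [-3.5,0,52],"dr": [0,0,0],"jaw": 5}])

```text
clock: 8.9
position: [561.8, -247.4, 163.4]
ee_rot: [-0.167, 0.952, 0.121, -0.228]
contact_force: [0.2, 1.2, -2.2]
gripper_width: 13.9
grasp_force: 59.1
```

```bash
python3 - <<'E'
from h import *
upd((-3.5,0,52)); s=arm.read_state(); p,q=cmd(); m=R.from_quat(s["ee_rot"])
print(p,s["position"],s["contact_force"])
P=s["position"];z=m.as_matrix()[:,2]; tip=P+99.3*z; print("h,lat",(tip-M)@a,(tip-M)-((tip-M)@a)*a)
t=np.mean([optics.get_image("top") for _ in range(4)],0);sd=np.mean([optics.get_image("side") for _ in range(4)],0)
u=proj("top",M).astype(int);v=proj("side",M).astype(int)
f=lambda im,c:cv2.resize(im[c[1]-30:c[1]+20,c[0]-25:c[0]+25].astype(np.float32),None,fx=8,fy=8,interpolation=cv2.INTER_CUBIC)
for n,X in(("top",M),("top",tip),("side",M),("side",tip)): print(n,(proj(n,X)-({"top":u,"side":v}[n]-[25,30])+.5)*8)
cv2.imwrite("pics/b2.png",np.hstack([f(t,u),f(sd,v)]))
E
```

```text
[ 561.55232719 -247.29516329  163.15613875] [ 561.83784898 -247.40418936  163.44136668] [ 0.16051092  1.23763801 -2.17737479]
h,lat 6.172137574217471 [-0.12021982 -0.39611685 -0.00591088]
top [205.9935466  247.54262753]
top [212.48189548 237.56688767]
side [208.95031638 250.46358656]
side [204.05996878 236.00953185][ WARN:0@8.009] global loadsave.cpp:1063 imwrite_ Unsupported depth image for selected encoder is fallbacked to CV_8U.
```

View pics/b2.png

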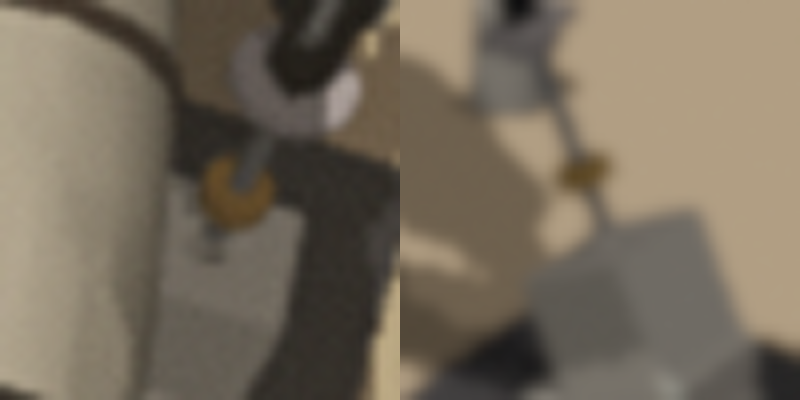

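The top view shows the tip at the hole, about (210,245), and the side view has the rod meeting the thin face where predicted. I'll begin inserting.

Emit:
step_arm(motion=[{"slide": [0,0,2],"dr": [0,0,0],"jaw": 5},{"slide": [0,0,4],"dr": [0,0,0],"jaw": 5},{"slide": [0,0,6],"dr": [0,0,0],"jaw": 5},{"slide": [0,0,8],"dr": [0,0,0],"jaw": 5},{"slide": [0,0,10],"dr": [0,0,0],"jaw": 5},{"slide": [0,0,12],"dr": [0,0,0],"jaw": 5},{"slide": [0,0,14],"dr": [0,0,0],"jaw": 5},{"slide": [0,0,14],"dr": [0,0,0],"jaw": 5}])

```text
clock: 10.3
position: [554.8, -245.1, 150.9]
ee_rot: [-0.167, 0.952, 0.121, -0.228]
contact_force: [0.3, 0.1, -1.7]
gripper_width: 14.3
grasp_force: 59.1
```

```bash
cat >> h.py <<'E'
def rep():
    s=arm.read_state(); m=R.from_quat(s["ee_rot"]); p,q=cmd(); tip=s["position"]+99.3*m.as_matrix()[:,2]; d=tip-M
    print("h %.2f"%(d@a),"lat",(d-(d@a)*a).round(2),"Ftool",m.inv().apply(s["contact_force"]).round(2),"T",m.inv().apply(s["wrist_torque"]).round(2),"err",q.inv().apply(s["position"]-p).round(2),s["clock"],round(s["gripper_width"],1))
E
python3 - <<'E'
from h import *
upd((0,0,14)); rep()
E
```

```text
h -8.43 lat [-0.35 -0.32  0.13] Ftool [-0.91 -0.53  1.35] T [ 0.72 -0.97  0.04] err [0.04 0.04 0.21] 10.3 14.3
```

Emit:
step_arm(motion=[{"slide": [0,0,4],"dr": [0,0,0],"jaw": 5},{"slide": [0,0,8],"dr": [0,0,0],"jaw": 5},{"slide": [0,0,12],"dr": [0,0,0],"jaw": 5},{"slide": [0,0,16],"dr": [0,0,0],"jaw": 5},{"slide": [0,0,20],"dr": [0,0,0],"jaw": 5},{"slide": [0,0,24],"dr": [0,0,0],"jaw": 5},{"slide": [0,0,27],"dr": [0,0,0],"jaw": 5},{"slide": [0,0,27],"dr": [0,0,0],"jaw": 5}])

```text
clock: 11.3
position: [541.8, -240.8, 127.2]
ee_rot: [-0.167, 0.952, 0.122, -0.228]
contact_force: [0.3, -1.0, -1.4]
gripper_width: 14.1
grasp_force: 59.2
```

```bash
python3 - <<'E'
from h import *
upd((0,0,27)); rep()
E
```

```text
h -35.75 lat [-0.4  -0.31  0.16] Ftool [-0.45 -1.43  0.93] T [ 0.73 -0.96  0.03] err [0.06 0.09 0.52] 11.3 14.1
```

Emit:
step_arm(motion=[{"slide": [0,0,1],"dr": [0,0,0],"jaw": 5},{"slide": [0,0,2],"dr": [0,0,0],"jaw": 5},{"slide": [0,0,3],"dr": [0,0,0],"jaw": 5},{"slide": [0,0,4],"dr": [0,0,0],"jaw": 5},{"slide": [0,0,5],"dr": [0,0,0],"jaw": 5},{"slide": [0,0,6],"dr": [0,0,0],"jaw": 5},{"slide": [0,0,6],"dr": [0,0,0],"jaw": 5},{"slide": [0,0,6],"dr": [0,0,0],"jaw": 5}])

```text
clock: 12.3
position: [539.2, -240.0, 122.3]
ee_rot: [-0.167, 0.952, 0.121, -0.228]
contact_force: [0.8, -0.1, -1.3]
gripper_width: 14.6
grasp_force: 59.2
```

```bash
python3 - <<'E'
from h import *
upd((0,0,6)); rep()
E
```

```text
h -41.41 lat [-0.28 -0.41  0.08] Ftool [-1.16 -0.73  0.72] T [ 0.81 -0.94  0.01] err [0.   0.01 0.18] 12.3 14.6
```

Emit:
step_arm(motion=[{"slide": [0,0,0.5],"dr": [0,0,0],"jaw": 5},{"slide": [0,0,1],"dr": [0,0,0],"jaw": 5},{"slide": [0,0,1.5],"dr": [0,0,0],"jaw": 5},{"slide": [0,0,2],"dr": [0,0,0],"jaw": 5},{"slide": [0,0,2.5],"dr": [0,0,0],"jaw": 5},{"slide": [0,0,2.5],"dr": [0,0,0],"jaw": 5},{"slide": [0,0,2.5],"dr": [0,0,0],"jaw": 5},{"slide": [0,0,2.5],"dr": [0,0,0],"jaw": 5}])

```text
clock: 13.3
position: [538.0, -239.6, 120.2]
ee_rot: [-0.167, 0.952, 0.121, -0.228]
contact_force: [0.1, 0.6, -0.0]
gripper_width: 14.1
grasp_force: 59.2
```

```bash
python3 - <<'E'
from h import *
upd((0,0,2.5)); rep()
E
```

```text
h -43.82 lat [-0.26 -0.41  0.07] Ftool [-0.31  0.51  0.07] T [ 0.69 -0.89  0.01] err [-0.    0.01  0.09] 13.3 14.1
```

Emit:
step_arm(motion=[{"slide": [0,0,0.3],"dr": [0,0,0],"jaw": 5},{"slide": [0,0,0.6],"dr": [0,0,0],"jaw": 5},{"slide": [0,0,0.9],"dr": [0,0,0],"jaw": 5},{"slide": [0,0,1.2],"dr": [0,0,0],"jaw": 5},{"slide": [0,0,1.5],"dr": [0,0,0],"jaw": 5},{"slide": [0,0,1.5],"dr": [0,0,0],"jaw": 5},{"slide": [0,0,1.5],"dr": [0,0,0],"jaw": 5},{"slide": [0,0,1.5],"dr": [0,0,0],"jaw": 5}])

```text
clock: 14.3
position: [537.7, -239.6, 119.4]
ee_rot: [-0.167, 0.952, 0.121, -0.228]
contact_force: [2.6, 0.0, 3.7]
gripper_width: 14.3
grasp_force: 59.8
```

```bash
python3 - <<'E'
from h import *
upd((0,0,1.5)); rep()
E
```

```text
h -44.67 lat [-0.13 -0.57 -0.03] Ftool [-0.76  0.46 -4.47] T [ 0.38 -0.87 -0.04] err [-0.02 -0.1  -0.56] 14.3 14.3
```

The tip has bottomed: h has stalled at -44.7 mm with about 5 N axial force. I'll press very slightly more and hold for over 2 s.

Emit:
step_arm(motion=[{"slide": [0,0,0.2],"dr": [0,0,0],"jaw": 5},{"slide": [0,0,0.4],"dr": [0,0,0],"jaw": 5},{"slide": [0,0,0.4],"dr": [0,0,0],"jaw": 5},{"slide": [0,0,0.4],"dr": [0,0,0],"jaw": 5},{"slide": [0,0,0.4],"dr": [0,0,0],"jaw": 5},{"slide": [0,0,0.4],"dr": [0,0,0],"jaw": 5},{"slide": [0,0,0.4],"dr": [0,0,0],"jaw": 5},{"slide": [0,0,0.4],"dr": [0,0,0],"jaw": 5}])

```text
clock: 15.3
position: [537.7, -239.6, 119.3]
ee_rot: [-0.167, 0.952, 0.121, -0.227]
contact_force: [3.6, 0.1, 5.2]
gripper_width: 14.4
grasp_force: 60.0
```

Emit:
step_arm(motion=[{"slide": [0,0,0],"dr": [0,0,0],"jaw": 5},{"slide": [0,0,0],"dr": [0,0,0],"jaw": 5},{"slide": [0,0,0],"dr": [0,0,0],"jaw": 5},{"slide": [0,0,0],"dr": [0,0,0],"jaw": 5},{"slide": [0,0,0],"dr": [0,0,0],"jaw": 5},{"slide": [0,0,0],"dr": [0,0,0],"jaw": 5},{"slide": [0,0,0],"dr": [0,0,0],"jaw": 5},{"slide": [0,0,0],"dr": [0,0,0],"jaw": 5}])

```text
clock: 16.3
position: [537.7, -239.6, 119.3]
ee_rot: [-0.167, 0.952, 0.121, -0.227]
contact_force: [3.1, -0.4, 5.0]
gripper_width: 14.5
grasp_force: 60.0
```

Emit:
step_arm(motion=[{"slide": [0,0,0],"dr": [0,0,0],"jaw": 5},{"slide": [0,0,0],"dr": [0,0,0],"jaw": 5},{"slide": [0,0,0],"dr": [0,0,0],"jaw": 5},{"slide": [0,0,0],"dr": [0,0,0],"jaw": 5},{"slide": [0,0,0],"dr": [0,0,0],"jaw": 5},{"slide": [0,0,0],"dr": [0,0,0],"jaw": 5},{"slide": [0,0,0],"dr": [0,0,0],"jaw": 5},{"slide": [0,0,0],"dr": [0,0,0],"jaw": 5}])

```text
clock: 17.3
position: [537.7, -239.6, 119.3]
ee_rot: [-0.167, 0.952, 0.121, -0.227]
contact_force: [3.0, -0.5, 5.7]
gripper_width: 14.2
grasp_force: 60.0
```

```bash
python3 - <<'E'
from h import *
upd((0,0,.4)); rep()
E
```

```text
h -44.73 lat [-0.04 -0.65 -0.1 ] Ftool [-0.06  0.53 -6.47] T [ 0.37 -0.85 -0.  ] err [-0.06 -0.17 -0.9 ] 17.3 14.2
```

Emit:
step_arm(motion=[{"slide": [0,0,-3],"dr": [0,0,0],"jaw": 5},{"slide": [0,0,-11],"dr": [0,0,0],"jaw": 5},{"slide": [0,0,-23],"dr": [0,0,0],"jaw": 5},{"slide": [0,0,-38],"dr": [0,0,0],"jaw": 5},{"slide": [0,0,-55],"dr": [0,0,0],"jaw": 5},{"slide": [0,0,-75],"dr": [0,0,0],"jaw": 5},{"slide": [0,0,-95],"dr": [0,0,0],"jaw": 5},{"slide": [0,0,-105],"dr": [0,0,0],"jaw": 5}])

```text
clock: 18.3
position: [587.7, -255.9, 210.6]
ee_rot: [-0.167, 0.952, 0.121, -0.227]
contact_force: [-0.2, 0.2, -1.6]
gripper_width: 14.3
grasp_force: 59.1
```

```bash
python3 - <<'E'
from h import *
upd((0,0,-105)); rep(); print(cmd()[0])
want((512.55,160.88,239.3),axes(110))
t=optics.get_image("top");sd=optics.get_image("side")
u=proj("top",M).astype(int);v=proj("side",M).astype(int)
f=lambda im,c:cv2.resize(im[c[1]-70:c[1]+30,c[0]-33:c[0]+33],None,fx=6,fy=6,interpolation=cv2.INTER_CUBIC)
cv2.imwrite("pics/b3.png",np.hstack([f(t,u),f(sd,v)]))
E
```

```text
h 60.67 lat [-0.02 -0.33 -0.05] Ftool [-0.52 -0.24  1.49] T [ 0.7  -0.92 -0.02] err [-0.12 -0.16 -1.3 ] 18.3 14.3
[ 586.96934631 -255.59012176  209.61180367]
slide [-80.9 409.7  74. ] dr [ 2.303 -2.947 -0.017]
```

View pics/b3.png

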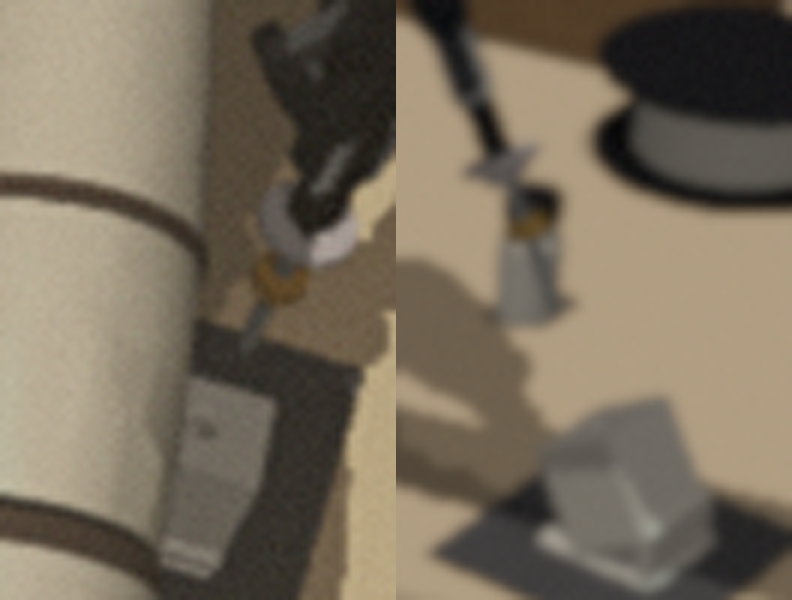

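The collar has moved up the rod to about (278,280) in the top crop, nearer the flange. I'll return to above the rack while untilting.

Emit:
step_arm(motion=[{"slide": [-5,25,-4],"dr": [0,0,0],"jaw": 5},{"slide": [-15,75,4],"dr": [0.3,-0.4,0],"jaw": 5},{"slide": [-26,132,14],"dr": [0.7,-0.9,0],"jaw": 5},{"slide": [-38,190,25],"dr": [1.1,-1.4,0],"jaw": 5},{"slide": [-49,248,36],"dr": [1.5,-1.9,0],"jaw": 5},{"slide": [-60,305,50],"dr": [1.9,-2.4,0],"jaw": 5},{"slide": [-71,360,64],"dr": [2.2,-2.8,0],"jaw": 5},{"slide": [-79,398,72],"dr": [2.303,-2.947,-0.017],"jaw": 5}])

```text
clock: 19.4
position: [511.9, 151.7, 238.7]
ee_rot: [-0.175, 0.985, 0.0, 0.0]
contact_force: [0.7, -0.6, -2.1]
gripper_width: 14.0
grasp_force: 59.1
```

```bash
python3 - <<'E'
from h import *
upd((-79,398,72),(2.303,-2.947,-.017)); print(cmd()[0]); want((512.55,160.88,239.3),axes(110))
E
```

```text
[515.00058875 149.17265379 238.18790318]
slide [-1.7 11.8 -1.1] dr [0. 0. 0.]
```

Emit:
step_arm(motion=[{"slide": [-1,7,-1],"dr": [0,0,0],"jaw": 5},{"slide": [-1.7,11.8,-1.1],"dr": [0,0,0],"jaw": 5},{"slide": [-1.7,11.8,-1.1],"dr": [0,0,0],"jaw": 5},{"slide": [-1.7,11.8,-1.1],"dr": [0,0,0],"jaw": 5},{"slide": [-1.7,11.8,-1.1],"dr": [0,0,0],"jaw": 5},{"slide": [-1.7,11.8,-1.1],"dr": [0,0,0],"jaw": 5},{"slide": [-1.7,11.8,-1.1],"dr": [0,0,0],"jaw": 5},{"slide": [-1.7,11.8,-1.1],"dr": [0,0,0],"jaw": 5}])

```text
clock: 20.4
position: [512.6, 160.8, 239.3]
ee_rot: [-0.174, 0.985, 0.0, -0.0]
contact_force: [-0.8, -0.2, -1.1]
gripper_width: 14.4
grasp_force: 59.1
```

```bash
python3 - <<'E'
from h import *
upd((-1.7,11.8,-1.1)); s=arm.read_state(); print(cmd()[0],s["position"],R.from_quat(s["ee_rot"]).as_matrix()[:,2].round(4))
im=optics.get_image("side"); x,y=222,110; cv2.imwrite("pics/s3.png",cv2.resize(im[y:y+150,x:x+160],None,fx=4,fy=4,interpolation=cv2.INTER_CUBIC))
E
```

```text
[512.56157773 160.84230886 239.288074  ] [512.57529003 160.81387735 239.33064772] [-0.e+00  1.e-04 -1.e+00]
```

View pics/s3.png

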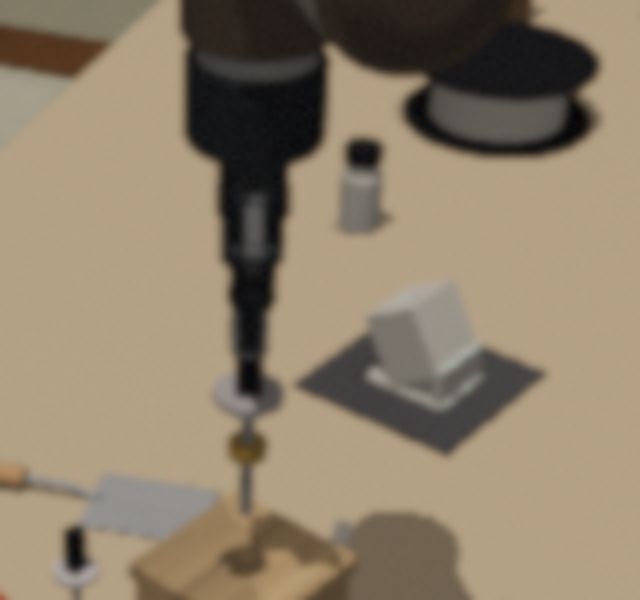

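The gauge is upright in the same pose as after the lift, with the collar now at (247,447). I'll lower it.

Emit:
step_arm(motion=[{"slide": [0,0,8],"dr": [0,0,0],"jaw": 5},{"slide": [0,0,22],"dr": [0,0,0],"jaw": 5},{"slide": [0,0,38],"dr": [0,0,0],"jaw": 5},{"slide": [0,0,55],"dr": [0,0,0],"jaw": 5},{"slide": [0,0,72],"dr": [0,0,0],"jaw": 5},{"slide": [0,0,88],"dr": [0,0,0],"jaw": 5},{"slide": [0,0,100],"dr": [0,0,0],"jaw": 5},{"slide": [0,0,105],"dr": [0,0,0],"jaw": 5}])

```text
clock: 21.45
position: [512.0, 160.6, 133.1]
ee_rot: [-0.174, 0.985, -0.0, -0.001]
contact_force: [-0.2, -0.7, -1.2]
gripper_width: 14.7
grasp_force: 59.1
```

Emit:
step_arm(motion=[{"slide": [0,0,2],"dr": [0,0,0],"jaw": 5},{"slide": [0,0,4],"dr": [0,0,0],"jaw": 5},{"slide": [0,0,6],"dr": [0,0,0],"jaw": 5},{"slide": [0,0,8],"dr": [0,0,0],"jaw": 5},{"slide": [0,0,10],"dr": [0,0,0],"jaw": 5},{"slide": [0,0,12],"dr": [0,0,0],"jaw": 5},{"slide": [0,0,13.5],"dr": [0,0,0],"jaw": 5},{"slide": [0,0,13.5],"dr": [0,0,0],"jaw": 5}])

```text
clock: 22.45
position: [512.5, 160.8, 120.7]
ee_rot: [-0.174, 0.985, -0.0, -0.0]
contact_force: [-0.3, 0.4, -1.7]
gripper_width: 14.2
grasp_force: 59.1
```

```bash
python3 - <<'E'
from h import *
upd((0,0,118.5)); s=arm.read_state(); print(cmd()[0],s["position"],s["contact_force"],s["wrist_torque"])
E
```

```text
[512.56135136 160.84399618 120.78807401] [512.49139513 160.82974799 120.66363275] [-0.33410796  0.35207557 -1.72487146] [-0.01655499  0.01772111 -0.02243937]
```

Emit:
step_arm(motion=[{"slide": [0,0,0.4],"dr": [0,0,0],"jaw": 5},{"slide": [0,0,0.8],"dr": [0,0,0],"jaw": 5},{"slide": [0,0,1.2],"dr": [0,0,0],"jaw": 5},{"slide": [0,0,1.5],"dr": [0,0,0],"jaw": 5},{"slide": [0,0,1.5],"dr": [0,0,0],"jaw": 5},{"slide": [0,0,1.5],"dr": [0,0,0],"jaw": 5},{"slide": [0,0,1.5],"dr": [0,0,0],"jaw": 5},{"slide": [0,0,1.5],"dr": [0,0,0],"jaw": 5}])

```text
clock: 23.45
position: [512.6, 160.9, 119.6]
ee_rot: [-0.174, 0.985, 0.0, 0.0]
contact_force: [-2.4, -0.3, 4.5]
gripper_width: 14.4
grasp_force: 59.7
```

The gauge is seated, with the same 4.5 N reaction as at the grasp. I'll release, then retract.

Emit:
step_arm(motion=[{"slide": [0,0,0],"dr": [0,0,0],"jaw": 16},{"slide": [0,0,0],"dr": [0,0,0],"jaw": 18},{"slide": [0,0,0],"dr": [0,0,0],"jaw": 22},{"slide": [0,0,0],"dr": [0,0,0],"jaw": 30},{"slide": [0,0,0],"dr": [0,0,0],"jaw": 40},{"slide": [0,0,0],"dr": [0,0,0],"jaw": 50},{"slide": [0,0,0],"dr": [0,0,0],"jaw": 50},{"slide": [0,0,0],"dr": [0,0,0],"jaw": 50}])

```text
clock: 24.45
position: [512.5, 160.8, 119.3]
ee_rot: [-0.174, 0.985, 0.0, -0.0]
contact_force: [-0.1, -0.3, -0.8]
gripper_width: 50.3
grasp_force: 0.0
```

Emit:
step_arm(motion=[{"slide": [0,0,-5],"dr": [0,0,0],"jaw": 50},{"slide": [0,0,-20],"dr": [0,0,0],"jaw": 50},{"slide": [0,0,-40],"dr": [0,0,0],"jaw": 50},{"slide": [0,0,-65],"dr": [0,0,0],"jaw": 50},{"slide": [0,0,-90],"dr": [0,0,0],"jaw": 50},{"slide": [0,0,-110],"dr": [0,0,0],"jaw": 50},{"slide": [0,0,-120],"dr": [0,0,0],"jaw": 50},{"slide": [0,0,-120],"dr": [0,0,0],"jaw": 50}])

```text
clock: 25.45
position: [512.8, 161.0, 240.3]
ee_rot: [-0.174, 0.985, 0.0, 0.001]
contact_force: [-0.4, -0.3, -0.1]
gripper_width: 49.8
grasp_force: 0.0
```

```bash
python3 - <<'E'
from h import *
im=optics.get_image("side"); cv2.imwrite("pics/s4.png",cv2.resize(im[110:310,150:400],None,fx=3,fy=3,interpolation=cv2.INTER_CUBIC))
E
```

```text
(no output)
```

View pics/s4.png

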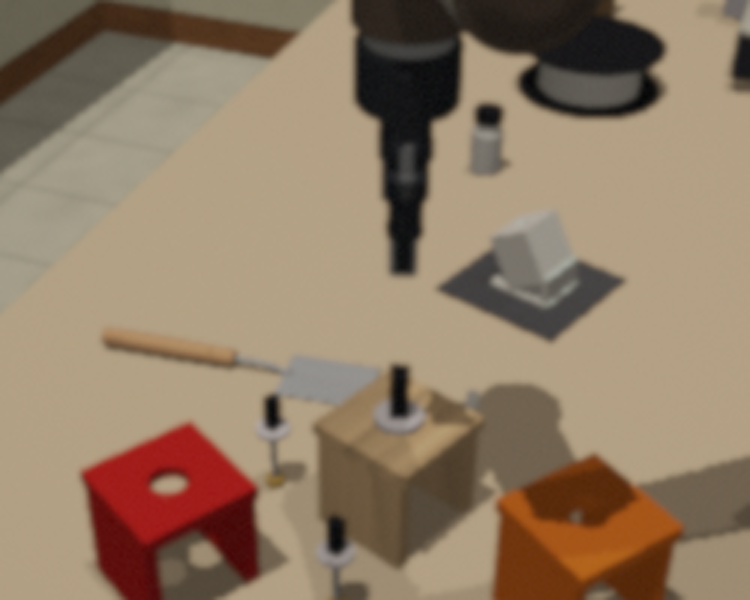

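The gauge hangs upright and seated in the plywood rack, with its flange at (399,416). The fingers are clear above it and everything else looks undisturbed.

```bash
python3 -c "
from bench import arm
print(arm.job_done())"
```

```text
the job is handed in; nothing more can be done
None
```

The job is handed in: the gauge bottomed in the slanted hole at about 45 mm, was held there at about 8 N for over 2 s, and now hangs upright and seated in the plywood rack with the stop pushed up the rod and nothing else visibly moved, in about 25 s of the 61 s allowed.

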